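# Find the hidden release notch behind the collet case and pop its drawer

### The job

Open the collet drawer of the grey steel case on the bench. Its release is out of sight: sweep a fingertip along the low ledge on the back of the case until it drops into the notch, press down inside the notch until the drawer springs open, then take the hand away and leave the drawer open. Do not grip or lift anything, and leave the bearing, the jar and the V-block where they are.

Things in the scene. Friction and masses are not known exactly. Their poses are not given: they have to be found in the camera images.
- collet_case: Grey painted steel case fixed near the bench's front edge, 82 mm deep (its x), 260 wide (y), 100 high. Origin: centre of its underside, on the bench; x points to its back (away from the robot), z up. The tall front part (x -41 to +4 mm) holds the drawer; behind it (x +4 to +40 mm) a ledge runs along the back, 38 mm below the top, open above and behind.
- ledge_mid (a point): Centre of the ledge surface (case frame: x 21.5, y 0, z 62 mm): black ribbed rubber, exposed for 124 mm along y between two end caps 4 mm higher. Somewhere in it, different every time and hidden from the front, is one notch, black and ribbed alike: 56 mm long along y, as wide as the ledge (36 mm), open at the back. Its floor, the catch, lies 6 mm below the ledge; the rest is rigid.
- ledge_left (a point): Left (+y) end of the exposed ledge surface, beside the left end cap: 62 mm from ledge_mid, midway across the ledge, at its height (62 mm above the bench).
- ledge_right (a point): Right (-y) end of the exposed ledge surface, 124 mm from ledge_left, midway across the ledge, at its height.
- release_catch (a joint): Travel of the release catch in the notch, m: 0 up (6 mm below the ledge surface), 0.008 pressed fully down (14 mm below the ledge surface). It springs back up; it starts to move at about 2.5 N and is fully down at about 6 N. The drawer is let go after about 5 mm.
- drawer (a joint): Travel of the drawer, m: 0 shut, 0.040 fully open. It is flush, with no handle, carries five collets fixed in it, is locked while shut, and when released it springs out of the front of the case by itself, towards the robot.
- bearing: Ball bearing lying flat, 47 mm across, 14 mm high, loose; a bystander behind the case. Origin: centre of its underside.
- small_jar: Jar with a black screw lid, 53 mm across, 66 mm high, loose; a bystander left of and behind the case. Origin: centre of its underside.
- v_block: Ground steel V-block, 42 x 48 mm, 36 mm high, loose; a bystander left of and behind the case. Origin: centre of its underside.

How it is judged:
On the way:
1. the catch in the notch is pressed down (more than 4 mm) (value of joint release_catch above 0.004 m), for 0.02 s.
At the end, for the whole second after the job is handed in: The drawer is out by more than 35 of its 40 mm and at rest, the catch has sprung back up (within 2 mm), and bearing, jar and V-block are within 15 mm of where they stood (value of joint drawer above 0.035 m and value of joint release_catch below 0.002 m and velocity of joint drawer below 0.01 m/s and distance of each of bearing, small_jar, v_block from where it was at the start of the episode below 0.015 m); the robot touches nothing.
It fails at once if the bearing, the jar or the V-block is pushed away, lifted or carried (more than 15 mm) (distance of any of bearing, small_jar, v_block from where it was at the start of the episode above 0.015 m).
It also fails if it takes over 45 s, if anything falls off the work surface, if the arm or the gripper's body presses on something with over 40 N, if the wrist force passes 120 N, or if a joint passes its speed limit or range.

### The arm

A 6-joint arm with a two-finger parallel gripper is mounted at the origin on a cart in front of the work surface, level with it; the furniture and walls round the work are solid. World frame = base frame: x ahead of the robot, y to its left, z up, the work surface at z = 0. Lengths are in m, angles in rad, forces in N, time in s.
With the tool pointing down it reaches from about 0.275 to 0.975 m from the base axis. Payload 8.4 kg.
Tool frame: the origin (TCP) lies at the very end of the fingers, on their centre line; the grasp point (between the pads) lies 19 mm behind it (manip.tcp_to_grasp is the distance from the TCP to the grasp point, in m); z points along the fingers, y is the line along which they close (so a half turn about z gives the same grasp; the last joint's range is limited). The gripper opens to 92 mm and grips with 3 to 60 N. Pads are 20 mm wide; open, the fingers measure 128 mm over their backs; the gripper's body (75 mm by 189 mm) begins 69 mm behind the grasp point.
Start: joints at [1.29, 0.353, 1.633, -0, 1.155, -0.002], TCP at [0.172, 0.601, 0.175] pointing down, gripper open.
Joint ranges: [-2.63, 2.63], [-0.92, 2.1], [0.06, 2.66], [-1.3, 4.44], [0, 2.69], [-3.02, 3.02]. Speed limits (rad/s): [2.22, 2.22, 2.79, 3.14, 3.14, 3.14].

### API

Orientations are given as a unit quaternion [x, y, z, w].
In Python, from workcell import manip gives the robot as it stands.
- The arm moves only by the shell command python3 -m inch 'ROWS' [FORCE]. ROWS is JSON, a list of rows, each a list of 3 entries, a list of its own where there are three numbers: the shift along the tool's x, y, z in m, then the turn, a rotation vector about the tool's x, y, z in degrees, then the opening, from -1 (shut) to 1 (fully open). In form: [[[x, y, z], [rx, ry, rz], hand], ...]. A call has exactly 10 rows; each row shifts and turns the commanded pose from where the row before left it, along the tool's axes as they then stand; what a row does not reach is not made up. A row lasts 1/12 s, in which the tool goes at most 41.7 mm and 7.16 degrees, less where a joint would pass 70% of its speed; a pose out of reach is approached as far as the arm can. A call with a gripper value outside its range is refused whole. The fingers move at their own pace and stop on an object; FORCE is the grip in N (left out, the last holds). Time passes only in rows, so rows that do not move let the fingers close, or fill a call up. It gives the time, the measured TCP pose, the force, the opening and the grip force at its end, in the units of the state.
- manip.observe(): the state, without advancing time (a new reading comes with each control period).
- manip.capture(name): name is "side" or "top" or "wrist"; returns the picture (400x640x3 uint8, red, green, blue); there is no depth.
- manip.calibration(name): a dict with "mtx" (3x3 intrinsics, pixels), "R" (3x3) and "t" (3): a world point X has camera coordinates R X + t. Camera axes: x right, y down, z forward; pixel columns grow to the right and rows downward; lengths in m; the calibration is good to about 2 mm. A picture is of the moment at which its call begins: read the wrist's pose just before it. calibration takes no time and is no camera call; for the wrist camera it gives the pose at the moment of the call.
- manip.job_done(): hands the job in; it is judged then, once.
The state is a dict: "t": time; "joint_pos": joint angles; "joint_velocities": joint speeds; "effort": joint torques, N m; "tcp_pos": TCP position; "ee_rot": TCP orientation; "force": force on the tool from outside, world axes, zero at the start; "moment": the same for the moment, N m; "gripper_width": opening from 0.0 (shut) to 1.0 (fully open); "grasp_force": force on a finger pad.
Only numpy, scipy, OpenCV 4.12 (cv2) and the standard library are available. Lean on these libraries where they do the work, as an engineer would, in place of code of your own. Each camera call takes 0.05 s, during which the arm holds its last target. There are 200 camera calls.

## Working session

There is one attempt and no reset: what is moved stays moved. The work goes in short steps, Python scripts to look and compute and a shell command to move; the robot and the scene stay as the last step left them, time stands still between calls to the robot, and variables do not carry over. Pictures are saved under pics/ and viewed, at most 10 in all, crops included, and the job is handed in when it is done.

```bash
mkdir -p pics; python3 - <<'E'
from workcell import manip
import cv2
for n in("side","top"):
    cv2.imwrite(f"pics/{n}0.png",manip.capture(n)[:,:,::-1]); c=manip.calibration(n); print(n,c)
s=manip.observe();print(s)
E
```

```text
side {'mtx': array([[368.74316092,   0.        , 324.59989776],
       [  0.        , 368.74316092, 195.93408008],
       [  0.        ,   0.        ,   1.        ]]), 'R': array([[ 0.98150943, -0.19140584, -0.00174317],
       [-0.12556595, -0.63696235, -0.76059987],
       [ 0.14447292,  0.74675482, -0.64921861]]), 't': array([-0.49058578,  0.35227558,  0.57758458])}
top {'mtx': array([[410.8120418 ,   0.        , 323.40075224],
       [  0.        , 410.8120418 , 196.07923499],
       [  0.        ,   0.        ,   1.        ]]), 'R': array([[-0.01942291, -0.99974972, -0.01110194],
       [-0.98360722,  0.02109799, -0.17908578],
       [ 0.17927518,  0.00744158, -0.98377082]]), 't': array([0.34174922, 0.57783548, 0.91504606])}
{'t': 0.1, 'joint_pos': array([ 1.28956202e+00,  3.53575567e-01,  1.63406728e+00, -3.47453980e-05,
        1.15520978e+00, -2.35420013e-03]), 'joint_velocities': array([ 0.00144811, -0.00200673, -0.00217815, -0.00248437,  0.00119719,
       -0.00043002]), 'effort': array([ 4.77440899e-04, -5.94907951e+01, -3.34928691e+01,  7.00570084e-02,
        1.83109276e-02,  8.07904314e-06]), 'tcp_pos': array([0.17189372, 0.60037094, 0.17433766]), 'ee_rot': array([ 1.38981641e-01,  9.90294757e-01, -6.25910722e-04, -7.32995701e-05]), 'force': array([-0.4823599 ,  0.14266651, -0.08440513]), 'moment': array([-0.00937532, -0.00742184, -0.08303307]), 'grasp_force': 0.0, 'gripper_width': 0.9979178099516981}
```

View pics/top0.png

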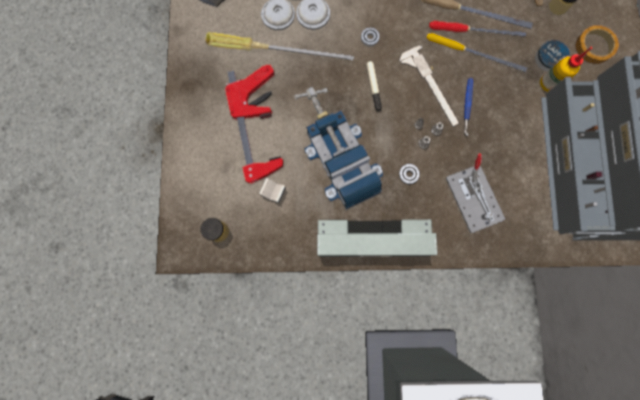

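View pics/side0.png

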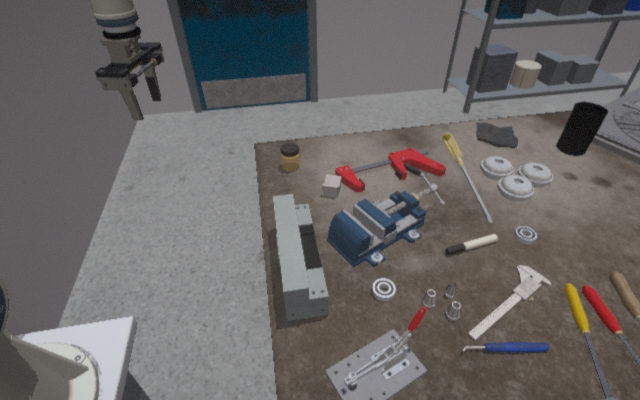

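```bash
python3 - <<'E'
import cv2, numpy as np
a=cv2.imread("pics/top0.png")[185:265,295:455]; b=cv2.imread("pics/side0.png")[180:330,250:450]
a=cv2.resize(a,(800,400),interpolation=3)
cv2.imwrite("pics/ct.png",a)
cv2.imwrite("pics/cs.png",cv2.resize(b,(800,600),interpolation=3))
E
```

```text
(no output)
```

View pics/ct.png

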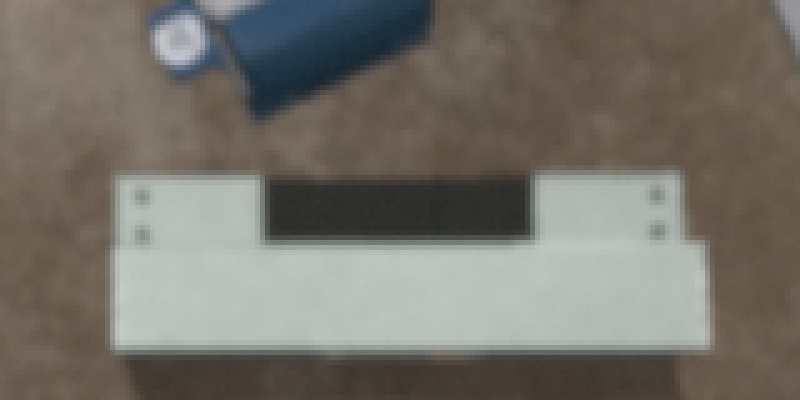

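View pics/cs.png

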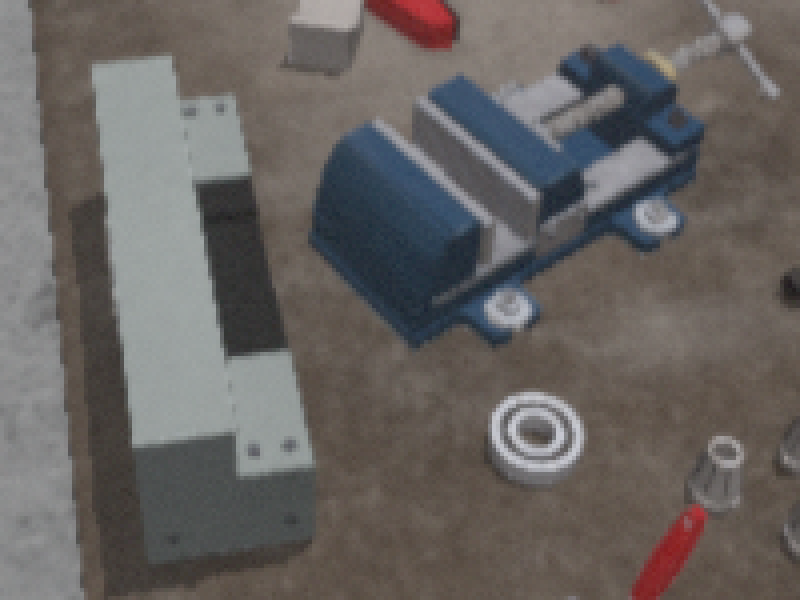

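```bash
cat >h.py <<'E'
import numpy as np
from workcell import manip
def ray(n,u,v,z):
    c=manip.calibration(n);R,t=c["R"],c["t"];d=R.T@np.linalg.solve(c["mtx"],[u,v,1]);o=-R.T@t
    return o+d*(z-o[2])/d[2]
E
python3 - <<'E'
from h import *
import cv2
np.set_printoptions(precision=4,suppress=True)
T=lambda u,v,z:ray("top",u/5+295-.4,v/5+185-.4,z)
S=lambda u,v,z:ray("side",u/4+250-.4,v/4+180-.4,z)
for nm,f,p in(("top z.1",T,[(112,243),(708,242),(711,350),(112,350)]),("top ledge",T,[(264,178),(533,178),(264,240),(533,240)])):
    for q in p: print(nm,f(*q,.1 if '.1' in nm else .062))
for q in [(93,63),(173,57),(233,433),(134,447)]: print("side .1",S(*q,.1))
for q in [(250,178),(290,350)]: print("side .066 cap",S(*q,.066))
for q in [(255,213)]: print("side line",S(*q,.062))
print("vise front top",S(345,125,.09),S(480,225,.07),S(375,122,.08),S(415,345,.0),S(312,240,0.01))
for n,(x0,y0,x1,y1) in {"top":(345,218,405,236),"side":(296,220,326,272)}.items():
    g=cv2.imread(f"pics/{n}0.png")[y0:y1,x0:x1]
    k=np.clip((g.astype(float)-20)*5,0,255).astype(np.uint8)
    cv2.imwrite(f"pics/e{n}.png",cv2.resize(k,None,fx=10,fy=10,interpolation=0))
a=cv2.imread("pics/etop.png");b=cv2.imread("pics/eside.png")
h=np.zeros((a.shape[0]+0,0,3),np.uint8)
H=max(a.shape[0],b.shape[0]);W=a.shape[1]
# montage
b=cv2.resize(b,(180,312));a=cv2.resize(a,(600,180))
m=np.zeros((312,790,3),np.uint8);m[:180,:600]=a;m[:,610:]=b;cv2.imwrite("pics/mont.png",m)
E
```

```text
top z.1 [0.4933 0.3453 0.1   ]
top z.1 [0.4884 0.0827 0.1   ]
top z.1 [0.4413 0.0846 0.1   ]
top z.1 [0.4464 0.3461 0.1   ]
top ledge [0.5254 0.2754 0.062 ]
top ledge [0.5228 0.1512 0.062 ]
top ledge [0.4967 0.2763 0.062 ]
top ledge [0.4942 0.1528 0.062 ]
side .1 [0.4481 0.3474 0.1   ]
side .1 [0.4933 0.3439 0.1   ]
side .1 [0.4866 0.0848 0.1   ]
side .1 [0.4433 0.0859 0.1   ]
side .066 cap [0.5251 0.2731 0.066 ]
side .066 cap [0.5245 0.1516 0.066 ]
side line [0.5238 0.2501 0.062 ]
vise front top [0.5798 0.2797 0.09  ] [0.6383 0.2108 0.07  ] [0.5993 0.2894 0.08  ] [0.6018 0.1936 0.    ] [0.5599 0.2718 0.01  ]
```

View pics/mont.png

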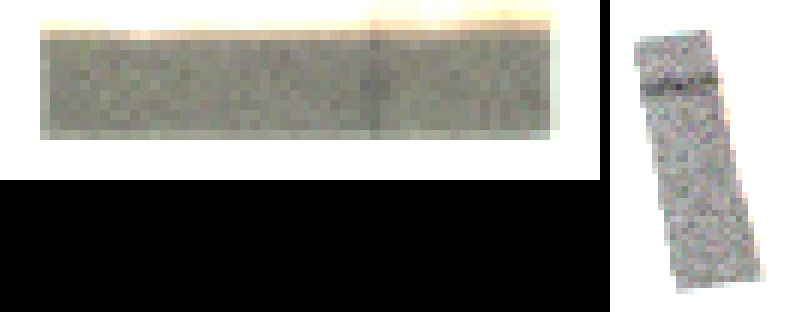

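Both views agree. The case is at about x .486, y .214, with a yaw of −1.2°. Faint lines at y≈.250 (side view) and y≈.195 (top view) look like the notch walls: 56 mm apart, centre near y .222. I'll move above the right part of the ledge with the fingers shut.

```bash
python3 -m inch '[[[-0.024,-0.0177,0],[0,0,0],-1],[[-0.024,-0.0177,0],[0,0,0],-1],[[-0.024,-0.0177,0],[0,0,0],-1],[[-0.024,-0.0177,0],[0,0,0],-1],[[-0.024,-0.0177,0],[0,0,0],-1],[[-0.024,-0.0177,0],[0,0,0],-1],[[-0.024,-0.0177,0],[0,0,0],-1],[[-0.024,-0.0177,0],[0,0,0],-1],[[-0.024,-0.0177,0],[0,0,0],-1],[[0,0,0],[0,0,0],-1]]' 5
python3 -m inch '[[[-0.024,-0.0177,0],[0,0,0],-1],[[-0.024,-0.0177,0],[0,0,0],-1],[[-0.024,-0.0177,0],[0,0,0],-1],[[-0.024,-0.0177,0],[0,0,0],-1],[[-0.024,-0.0177,0],[0,0,0],-1],[[-0.024,-0.0177,0],[0,0,0],-1],[[0,0,0],[0,0,-5],-1],[[0,0,0],[0,0,-5],-1],[[0,0,0],[0,0,-4.8],-1],[[0,0,0],[0,0,0],-1]]'
```

```text
t: 0.93
tcp_pos: [0.3377, 0.3847, 0.1747]
ee_rot: [0.14, 0.99, -0.001, 0.0]
force: [0.1, 0.7, 0.0]
gripper_width: 0.299
grasp_force: 0.0
t: 1.77
tcp_pos: [0.4449, 0.2467, 0.1747]
ee_rot: [0.009, 1.0, -0.0, -0.0]
force: [0.0, -0.1, -0.2]
gripper_width: 0.007
grasp_force: 0.0
```

```bash
python3 -m inch '[[[-0.021,-0.024,0],[0,0,0],-1],[[-0.021,-0.024,0],[0,0,0],-1],[[-0.021,-0.024,0],[0,0,0],-1],[[0,0,0],[0,0,0],-1],[[0,0,0.02],[0,0,0],-1],[[0,0,0.02],[0,0,0],-1],[[0,0,0.02],[0,0,0],-1],[[0,0,0.02],[0,0,0],-1],[[0,0,0.012],[0,0,0],-1],[[0,0,0],[0,0,0],-1]]'
python3 - <<'E'
from workcell import manip
import cv2,numpy as np
a=manip.capture("top")[:,:,::-1][170:270,290:450];b=manip.capture("side")[:,:,::-1][150:330,250:410]
m=np.zeros((540,800,3),np.uint8)
m[:200,:320]=cv2.resize(a,(320,200));m[:540,320:800]=cv2.resize(b,(480,540))
cv2.imwrite("pics/near.png",m)
E
```

```text
t: 2.6
tcp_pos: [0.5041, 0.1734, 0.0803]
ee_rot: [0.011, 1.0, -0.001, -0.002]
force: [-0.8, -0.2, 0.4]
gripper_width: 0.003
grasp_force: 0.0
```

View pics/near.png

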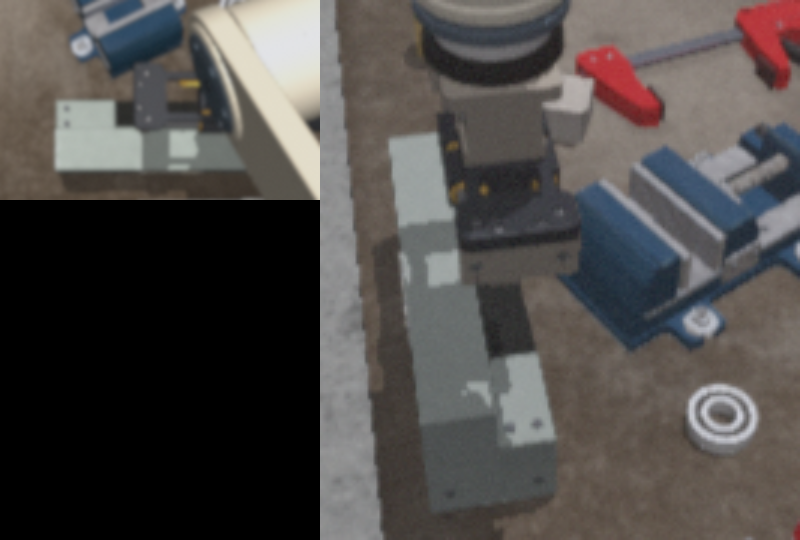

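The hand is over the ledge, clear of the vise, and the body hides the fingers. I'll shift 5 mm backwards and descend slowly to the ledge.

```bash
python3 -m inch '[[[-0.005,0,0],[0,0,0],-1],[[0,0,0.003],[0,0,0],-1],[[0,0,0.003],[0,0,0],-1],[[0,0,0.003],[0,0,0],-1],[[0,0,0.003],[0,0,0],-1],[[0,0,0.002],[0,0,0],-1],[[0,0,0.002],[0,0,0],-1],[[0,0,0.001],[0,0,0],-1],[[0,0,0],[0,0,0],-1],[[0,0,0],[0,0,0],-1]]'
python3 -m inch '[[[0,0,0.001],[0,0,0],-1],[[0,0,0],[0,0,0],-1],[[0,0,0],[0,0,0],-1],[[0,0,0],[0,0,0],-1],[[0,0,0],[0,0,0],-1],[[0,0,0],[0,0,0],-1],[[0,0,0],[0,0,0],-1],[[0,0,0],[0,0,0],-1],[[0,0,0],[0,0,0],-1],[[0,0,0],[0,0,0],-1]]'
```

```text
t: 3.53
tcp_pos: [0.5115, 0.1732, 0.0659]
ee_rot: [0.01, 1.0, -0.0, -0.0]
force: [-0.0, -1.3, -0.3]
gripper_width: 0.005
grasp_force: 0.0
t: 4.37
tcp_pos: [0.5115, 0.1732, 0.065]
ee_rot: [0.01, 1.0, -0.0, -0.0]
force: [0.3, -1.1, 0.2]
gripper_width: 0.005
grasp_force: 0.0
```

```bash
python3 -m inch '[[[0.003,0,0.001],[0,0,0],-1],[[0,0,0.001],[0,0,0],-1],[[0,0,0.001],[0,0,0],-1],[[0,0,0],[0,0,0],-1],[[0,0,0],[0,0,0],-1],[[0,0,0],[0,0,0],-1],[[0,0,0],[0,0,0],-1],[[0,0,0],[0,0,0],-1],[[0,0,0],[0,0,0],-1],[[0,0,0],[0,0,0],-1]]'
```

```text
t: 5.2
tcp_pos: [0.5086, 0.1732, 0.062]
ee_rot: [0.01, 1.0, 0.0, 0.0]
force: [0.0, -0.1, -0.0]
gripper_width: 0.004
grasp_force: 0.0
```

```bash
python3 -m inch '[[[0,0,0.0005],[0,0,0],-1],[[0,0,0.0005],[0,0,0],-1],[[0,0,0],[0,0,0],-1],[[0,0,0],[0,0,0],-1],[[0,0,0],[0,0,0],-1],[[0,0,0],[0,0,0],-1],[[0,0,0],[0,0,0],-1],[[0,0,0],[0,0,0],-1],[[0,0,0],[0,0,0],-1],[[0,0,0],[0,0,0],-1]]'
```

```text
t: 6.03
tcp_pos: [0.5086, 0.1732, 0.061]
ee_rot: [0.01, 1.0, -0.0, 0.0]
force: [0.7, -0.1, -0.4]
gripper_width: 0.005
grasp_force: 0.0
```

```bash
python3 -m inch '[[[0,0,0.0005],[0,0,0],-1],[[0,0,0.0005],[0,0,0],-1],[[0,0,0],[0,0,0],-1],[[0,0,0],[0,0,0],-1],[[0,0,0],[0,0,0],-1],[[0,0,0],[0,0,0],-1],[[0,0,0],[0,0,0],-1],[[0,0,0],[0,0,0],-1],[[0,0,0],[0,0,0],-1],[[0,0,0],[0,0,0],-1]]'
```

```text
t: 6.87
tcp_pos: [0.5086, 0.1732, 0.06]
ee_rot: [0.01, 1.0, 0.0, 0.0]
force: [-0.6, -0.4, 0.0]
gripper_width: 0.005
grasp_force: 0.0
```

```bash
python3 -m inch '[[[0,0,0.0005],[0,0,0],-1],[[0,0,0.0005],[0,0,0],-1],[[0,0,0],[0,0,0],-1],[[0,0,0],[0,0,0],-1],[[0,0,0],[0,0,0],-1],[[0,0,0],[0,0,0],-1],[[0,0,0],[0,0,0],-1],[[0,0,0],[0,0,0],-1],[[0,0,0],[0,0,0],-1],[[0,0,0],[0,0,0],-1]]'
```

```text
t: 7.7
tcp_pos: [0.5085, 0.1732, 0.059]
ee_rot: [0.01, 1.0, -0.0, -0.0]
force: [-0.3, 0.7, 0.4]
gripper_width: 0.006
grasp_force: 0.0
```

```bash
python3 -m inch '[[[0,0,0.0005],[0,0,0],-1],[[0,0,0.0005],[0,0,0],-1],[[0,0,0.0005],[0,0,0],-1],[[0,0,0.0005],[0,0,0],-1],[[0,0,0],[0,0,0],-1],[[0,0,0],[0,0,0],-1],[[0,0,0],[0,0,0],-1],[[0,0,0],[0,0,0],-1],[[0,0,0],[0,0,0],-1],[[0,0,0],[0,0,0],-1]]'
```

```text
t: 8.53
tcp_pos: [0.5085, 0.1732, 0.057]
ee_rot: [0.01, 1.0, 0.0, -0.0]
force: [-0.2, -0.3, 0.1]
gripper_width: 0.005
grasp_force: 0.0
```

```bash
python3 - <<'E'
from workcell import manip
import cv2,numpy as np
b=manip.capture("side")[:,:,::-1][150:330,250:410];w=manip.capture("wrist")[:,:,::-1]
m=np.zeros((400,800,3),np.uint8)
m[:,:440]=cv2.resize(w,(440,400))*1; m[:400,445:800]=cv2.resize(b,(355,400))
cv2.imwrite("pics/n2.png",np.clip(m*1.6,0,255).astype(np.uint8))
E
```

```text
(no output)
```

View pics/n2.png

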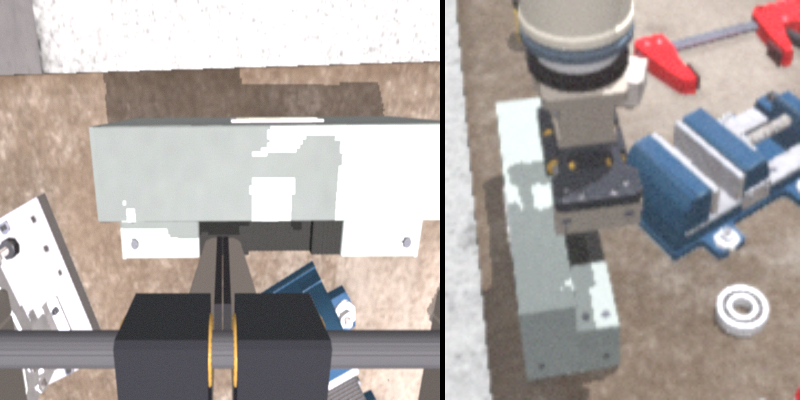

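```bash
python3 -m inch '[[[0,0,0.0005],[0,0,0],-1],[[0,0,0.0005],[0,0,0],-1],[[0,0,0.0005],[0,0,0],-1],[[0,0,0.0005],[0,0,0],-1],[[0,0,0],[0,0,0],-1],[[0,0,0],[0,0,0],-1],[[0,0,0],[0,0,0],-1],[[0,0,0],[0,0,0],-1],[[0,0,0],[0,0,0],-1],[[0,0,0],[0,0,0],-1]]'
```

```text
t: 9.47
tcp_pos: [0.5086, 0.1733, 0.055]
ee_rot: [0.01, 1.0, 0.0, 0.0]
force: [-0.2, -0.4, -0.4]
gripper_width: 0.004
grasp_force: 0.0
```

```bash
python3 - <<'E'
from h import *
import cv2
np.set_printoptions(precision=1,suppress=True)
w=manip.capture("wrist")[:,:,::-1]; c=manip.calibration("wrist"); cv2.imwrite("pics/w3full.png",w)
P=lambda X:(lambda q:(q[:2]/q[2]))(c["mtx"]@(c["R"]@np.array(X)+c["t"]))
print("cam",-c["R"].T@c["t"]*1000)
print("tip corners",[P((.5086+a,.1733+b,.055)) for a in(-.01,.01) for b in(-.018,.018)])
print("ledge",[P(X) for X in[(.4905,.152,.062),(.4905,.276,.062),(.525,.152,.062),(.525,.276,.062)]])
print("case top corners",[P(X) for X in[(.444,.085,.1),(.489,.083,.1),(.493,.345,.1)]])
print("notch line",[P((.51,y,.056)) for y in(.194,.25)])
k=w[190:290,250:530].astype(float)
k=np.clip((k-10)*3,0,255).astype(np.uint8)
cv2.imwrite("pics/w3.png",cv2.resize(k,(784,280),interpolation=2))
E
```

```text
cam [433.  174.9 264. ]
tip corners [array([293.3, 214.2]), array([352.5, 213. ]), array([294.7, 244.8]), array([352.4, 243.7])]
ledge [array([286.1, 204.7]), array([498.9, 200.6]), array([288.8, 259. ]), array([492.6, 255.3])]
case top corners [array([123.5, 131.4]), array([135.2, 226.2]), array([679.1, 223.7])]
notch line [array([357. , 231.2]), array([448.3, 229.4])]
```

View pics/w3.png

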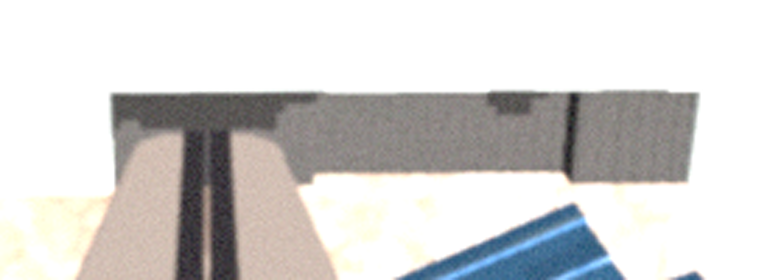

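The wrist view confirms the notch: the back edge is lower over y≈.195–.251. The fingertip is over the solid right part and not touching yet, so I'll keep feeling downwards.

```bash
python3 -m inch '[[[0,0,0.0005],[0,0,0],-1],[[0,0,0.0005],[0,0,0],-1],[[0,0,0.0005],[0,0,0],-1],[[0,0,0.0005],[0,0,0],-1],[[0,0,0],[0,0,0],-1],[[0,0,0],[0,0,0],-1],[[0,0,0],[0,0,0],-1],[[0,0,0],[0,0,0],-1],[[0,0,0],[0,0,0],-1],[[0,0,0],[0,0,0],-1]]'
```

```text
t: 10.35
tcp_pos: [0.5086, 0.1732, 0.053]
ee_rot: [0.01, 1.0, 0.0, 0.0]
force: [0.0, -0.2, 0.1]
gripper_width: 0.006
grasp_force: 0.0
```

```bash
python3 -m inch '[[[0,0,0.0004],[0,0,0],-1],[[0,0,0.0004],[0,0,0],-1],[[0,0,0.0004],[0,0,0],-1],[[0,0,0.0004],[0,0,0],-1],[[0,0,0.0004],[0,0,0],-1],[[0,0,0.0004],[0,0,0],-1],[[0,0,0.0003],[0,0,0],-1],[[0,0,0.0003],[0,0,0],-1],[[0,0,0],[0,0,0],-1],[[0,0,0],[0,0,0],-1]]'
```

```text
t: 11.18
tcp_pos: [0.5086, 0.1732, 0.05]
ee_rot: [0.01, 1.0, -0.0, 0.0]
force: [-0.3, -0.1, 0.2]
gripper_width: 0.006
grasp_force: 0.0
```

```bash
python3 -m inch '[[[0,0,0.0004],[0,0,0],-1],[[0,0,0.0004],[0,0,0],-1],[[0,0,0.0004],[0,0,0],-1],[[0,0,0.0004],[0,0,0],-1],[[0,0,0.0004],[0,0,0],-1],[[0,0,0.0004],[0,0,0],-1],[[0,0,0.0003],[0,0,0],-1],[[0,0,0.0003],[0,0,0],-1],[[0,0,0],[0,0,0],-1],[[0,0,0],[0,0,0],-1]]'
```

```text
t: 12.02
tcp_pos: [0.5085, 0.1732, 0.047]
ee_rot: [0.01, 1.0, -0.0, -0.0]
force: [0.5, 0.1, 0.2]
gripper_width: 0.006
grasp_force: 0.0
```

```bash
python3 -m inch '[[[0,0,0.0004],[0,0,0],-1],[[0,0,0.0004],[0,0,0],-1],[[0,0,0.0004],[0,0,0],-1],[[0,0,0.0004],[0,0,0],-1],[[0,0,0.0004],[0,0,0],-1],[[0,0,0.0004],[0,0,0],-1],[[0,0,0.0003],[0,0,0],-1],[[0,0,0.0003],[0,0,0],-1],[[0,0,0],[0,0,0],-1],[[0,0,0],[0,0,0],-1]]'
python3 - <<'E'
from workcell import manip
import cv2,numpy as np
w=manip.capture("wrist")[:,:,::-1]
t=manip.capture("side")[:,:,::-1][190:270,270:360]
k=np.clip(w[190:310,220:540].astype(float)*1.8,0,255).astype(np.uint8)
m=np.zeros((600,800,3),np.uint8); m[:300]=cv2.resize(k,(800,300),interpolation=2)
m[300:,:337]=cv2.resize(np.clip(t*1.8,0,255).astype(np.uint8),(337,300),interpolation=2)
cv2.imwrite("pics/n4.png",m)
E
```

```text
t: 12.85
tcp_pos: [0.5085, 0.1732, 0.044]
ee_rot: [0.01, 1.0, -0.0, -0.0]
force: [0.0, 0.5, -0.8]
gripper_width: 0.004
grasp_force: 0.0
```

View pics/n4.png

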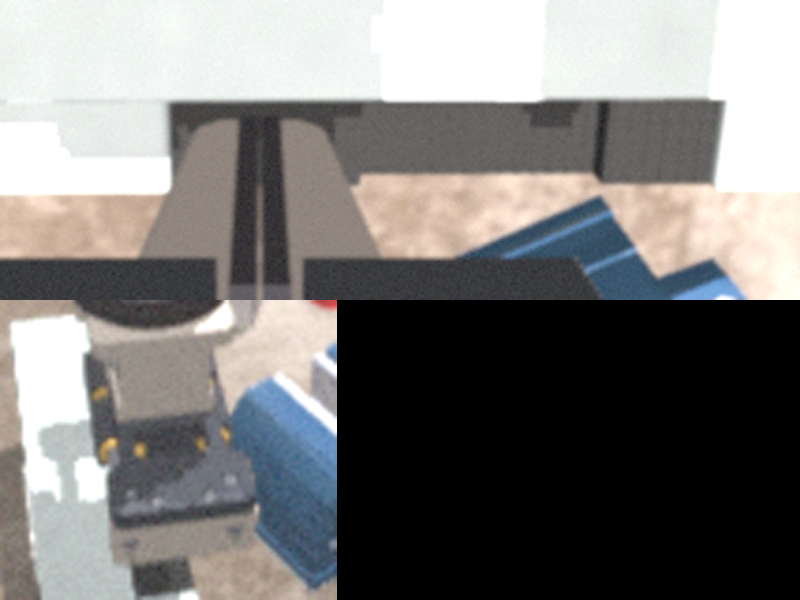

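```bash
python3 - <<'E'
from h import *
np.set_printoptions(precision=1,suppress=True)
s=manip.observe()["tcp_pos"]; print(s*1000)
for v,a,b in((237.5,220+190/2.5,220+332/2.5),(290,220+143/2.5,220+377/2.5)):
  for h in(0,.005,.01,.015,.02,.03,.04,.05,.06):
    A,B=ray("wrist",a,v,s[2]+h),ray("wrist",b,v,s[2]+h); print(v,h,(A-s)*1000,(B-s)*1000,"w",(B-A)[1]*1000)
# ledge/case check
print([ray("wrist",220+u/2.5,190+v/2.5,z)*1000 for u,v,z in((171,101,.1),(172,192,.066),(722,192,.066),(600,101,.1),(600,182,.062),(360,182,.062))])
E
```

```text
[508.5 173.2  44. ]
237.5 0 [  5.2 -16.9   0. ] [ 6.  18.3  0. ] w 35.220604556848194
237.5 0.005 [  3.3 -16.5   5. ] [ 4.  17.9  5. ] w 34.37782207415552
237.5 0.01 [  1.4 -16.   10. ] [ 2.1 17.5 10. ] w 33.53503959146281
237.5 0.015 [ -0.6 -15.6  15. ] [ 0.1 17.1 15. ] w 32.69225710877011
237.5 0.02 [ -2.5 -15.1  20. ] [-1.8 16.7 20. ] w 31.849474626077374
237.5 0.03 [ -6.4 -14.2  30. ] [-5.7 15.9 30. ] w 30.163909660692017
237.5 0.04 [-10.2 -13.4  40. ] [-9.6 15.1 40. ] w 28.478344695306607
237.5 0.05 [-14.1 -12.5  50. ] [-13.5  14.3  50. ] w 26.792779729921197
237.5 0.06 [-18.  -11.6  60. ] [-17.4  13.5  60. ] w 25.107214764535783
290 0 [ 41.2 -30.6   0. ] [42.5 30.   0. ] w 60.56347190194894
290 0.005 [ 38.4 -29.8   5. ] [39.6 29.3  5. ] w 59.114268123302004
290 0.01 [ 35.7 -29.   10. ] [36.8 28.7 10. ] w 57.66506434465507
290 0.015 [ 32.9 -28.2  15. ] [34. 28. 15.] w 56.21586056600813
290 0.02 [ 30.1 -27.5  20. ] [31.2 27.3 20. ] w 54.76665678736114
290 0.03 [ 24.5 -25.9  30. ] [25.5 25.9 30. ] w 51.86824923006728
290 0.04 [ 18.9 -24.4  40. ] [19.9 24.6 40. ] w 48.96984167277338
290 0.05 [ 13.3 -22.8  50. ] [14.2 23.2 50. ] w 46.07143411547951
290 0.06 [  7.7 -21.3  60. ] [ 8.6 21.9 60. ] w 43.17302655818561
[array([488.6, 158. , 100. ]), array([522.9, 153.5,  66. ]), array([525.5, 278.4,  66. ]), array([490.2, 235.5, 100. ]), array([524.3, 252.1,  62. ]), array([523.2, 196.6,  62. ])]
```

```bash
python3 -m inch '[[[0,0,0.0005],[0,0,0],-1],[[0,0,0.0005],[0,0,0],-1],[[0,0,0.0005],[0,0,0],-1],[[0,0,0.0005],[0,0,0],-1],[[0,0,0.0005],[0,0,0],-1],[[0,0,0.0005],[0,0,0],-1],[[0,0,0.0005],[0,0,0],-1],[[0,0,0.0005],[0,0,0],-1],[[0,0,0],[0,0,0],-1],[[0,0,0],[0,0,0],-1]]'
```

```text
t: 13.78
tcp_pos: [0.5085, 0.1732, 0.0399]
ee_rot: [0.01, 1.0, -0.0, -0.0]
force: [-0.7, -0.2, -0.2]
gripper_width: 0.006
grasp_force: 0.0
```

```bash
python3 -m inch '[[[0,0,0.0005],[0,0,0],-1],[[0,0,0.0005],[0,0,0],-1],[[0,0,0.0005],[0,0,0],-1],[[0,0,0.0005],[0,0,0],-1],[[0,0,0.0005],[0,0,0],-1],[[0,0,0.0005],[0,0,0],-1],[[0,0,0.0005],[0,0,0],-1],[[0,0,0.0005],[0,0,0],-1],[[0,0,0],[0,0,0],-1],[[0,0,0],[0,0,0],-1]]'
python3 - <<'E'
from workcell import manip
import cv2
w=manip.capture("wrist"); o=cv2.imread("pics/w3full.png")[:,:,::-1]
for c in(306,336,285,400):print(c,"old",o[216:262:2,c].mean(1).astype(int).tolist(),"\n new",w[216:262:2,c].mean(1).astype(int).tolist())
E
```

```text
t: 14.62
tcp_pos: [0.5085, 0.1732, 0.0359]
ee_rot: [0.01, 1.0, -0.0, -0.0]
force: [0.3, 0.5, -0.4]
gripper_width: 0.005
grasp_force: 0.0
306 old [136, 133, 134, 99, 41, 37, 37, 38, 40, 37, 52, 65, 74, 74, 75, 75, 74, 75, 75, 75, 73, 75, 74] 
 new [134, 136, 136, 134, 135, 135, 136, 134, 134, 135, 132, 65, 74, 74, 75, 75, 74, 74, 76, 74, 75, 74, 73]
336 old [136, 134, 135, 90, 44, 37, 41, 41, 41, 41, 53, 70, 73, 73, 75, 75, 74, 74, 76, 77, 74, 75, 74] 
 new [136, 135, 135, 137, 136, 135, 136, 136, 138, 136, 99, 69, 74, 73, 74, 76, 75, 73, 76, 74, 76, 73, 76]
285 old [138, 134, 135, 123, 127, 128, 129, 131, 129, 129, 129, 132, 191, 208, 206, 207, 207, 207, 208, 208, 206, 169, 97] 
 new [137, 135, 138, 137, 137, 136, 136, 136, 136, 137, 117, 90, 93, 94, 100, 99, 103, 104, 105, 103, 106, 124, 164]
400 old [211, 212, 207, 119, 55, 57, 57, 57, 51, 56, 57, 57, 54, 56, 52, 54, 55, 57, 94, 115, 116, 118, 105] 
 new [212, 212, 211, 210, 209, 209, 209, 210, 211, 209, 127, 43, 53, 54, 55, 52, 54, 55, 57, 53, 55, 54, 54]
```

```bash
python3 - <<'E'
from h import *
c=manip.calibration("side");R,t=c["R"],c["t"]
o=-R.T@t
for u,v in((301,258),(335.4,255)):
    d=R.T@np.linalg.solve(c["mtx"],[u,v,1])
    for y in(.079,.115,.135,.155): print(u,v,y,(o+d*(y-o[1])/d[1]).round(3))
w=manip.capture("wrist");import cv2;g=w[:,300].mean(1).astype(int);print(g[230:400:4].tolist())
E
```

```text
301 258 0.079 [0.478 0.079 0.189]
301 258 0.115 [0.481 0.115 0.146]
301 258 0.135 [0.483 0.135 0.122]
301 258 0.155 [0.485 0.155 0.099]
335.4 255 0.079 [0.533 0.079 0.184]
335.4 255 0.115 [0.542 0.115 0.14 ]
335.4 255 0.135 [0.547 0.135 0.116]
335.4 255 0.155 [0.552 0.155 0.092]
[134, 134, 40, 76, 73, 73, 74, 76, 75, 75, 74, 75, 76, 74, 73, 76, 33, 32, 33, 32, 34, 31, 32, 33, 34, 30, 34, 32, 47, 47, 50, 52, 51, 49, 51, 53, 49, 50, 49, 51, 52, 53, 51]
```

```bash
python3 -m inch '[[[0,0,0.0005],[0,0,0],-1],[[0,0,0.0005],[0,0,0],-1],[[0,0,0.0005],[0,0,0],-1],[[0,0,0.0005],[0,0,0],-1],[[0,0,0.0005],[0,0,0],-1],[[0,0,0.0005],[0,0,0],-1],[[0,0,0.0005],[0,0,0],-1],[[0,0,0.0005],[0,0,0],-1],[[0,0,0],[0,0,0],-1],[[0,0,0],[0,0,0],-1]]'
```

```text
t: 15.55
tcp_pos: [0.5085, 0.1732, 0.0319]
ee_rot: [0.01, 1.0, -0.0, -0.0]
force: [0.8, -0.3, -0.8]
gripper_width: 0.003
grasp_force: 0.0
```

```bash
python3 -m inch '[[[0,0,0.0005],[0,0,0],-1],[[0,0,0.0005],[0,0,0],-1],[[0,0,0.0005],[0,0,0],-1],[[0,0,0.0005],[0,0,0],-1],[[0,0,0.0005],[0,0,0],-1],[[0,0,0.0005],[0,0,0],-1],[[0,0,0],[0,0,0],-1],[[0,0,0],[0,0,0],-1],[[0,0,0],[0,0,0],-1],[[0,0,0],[0,0,0],-1]]'
```

```text
t: 16.38
tcp_pos: [0.5086, 0.1732, 0.029]
ee_rot: [0.01, 1.0, 0.0, 0.0]
force: [1.0, -0.2, 0.6]
gripper_width: 0.002
grasp_force: 0.0
```

```bash
python3 -m inch '[[[0,0,0.0005],[0,0,0],-1],[[0,0,0.0005],[0,0,0],-1],[[0,0,0.0005],[0,0,0],-1],[[0,0,0.0005],[0,0,0],-1],[[0,0,0.0005],[0,0,0],-1],[[0,0,0.0005],[0,0,0],-1],[[0,0,0],[0,0,0],-1],[[0,0,0],[0,0,0],-1],[[0,0,0],[0,0,0],-1],[[0,0,0],[0,0,0],-1]]'
```

```text
t: 17.22
tcp_pos: [0.5086, 0.1733, 0.026]
ee_rot: [0.01, 1.0, 0.0, 0.0]
force: [0.2, 0.5, 0.5]
gripper_width: 0.005
grasp_force: 0.0
```

```bash
python3 -m inch '[[[0,0,0.0005],[0,0,0],-1],[[0,0,0.0005],[0,0,0],-1],[[0,0,0.0005],[0,0,0],-1],[[0,0,0.0005],[0,0,0],-1],[[0,0,0.0005],[0,0,0],-1],[[0,0,0.0005],[0,0,0],-1],[[0,0,0],[0,0,0],-1],[[0,0,0],[0,0,0],-1],[[0,0,0],[0,0,0],-1],[[0,0,0],[0,0,0],-1]]'
python3 - <<'E'
from workcell import manip
import cv2,numpy as np
w=manip.capture("wrist")[:,:,::-1];cv2.imwrite("pics/w5full.png",w)
s=manip.capture("side")[:,:,::-1][150:330,240:440];t=manip.capture("top")[:,:,::-1][170:270,290:450]
m=np.zeros((600,800,3),np.uint8);m[:360,:400]=cv2.resize(s,(400,360));m[:250,400:]=cv2.resize(t,(400,250))
m[360:,:]=cv2.resize(w[190:382],(800,240)); cv2.imwrite("pics/n5.png",np.clip(m*1.5,0,255).astype(np.uint8))
E
```

```text
t: 18.05
tcp_pos: [0.5086, 0.1732, 0.023]
ee_rot: [0.01, 1.0, -0.0, 0.0]
force: [-0.2, -0.4, -0.2]
gripper_width: 0.003
grasp_force: 0.0
```

View pics/n5.png

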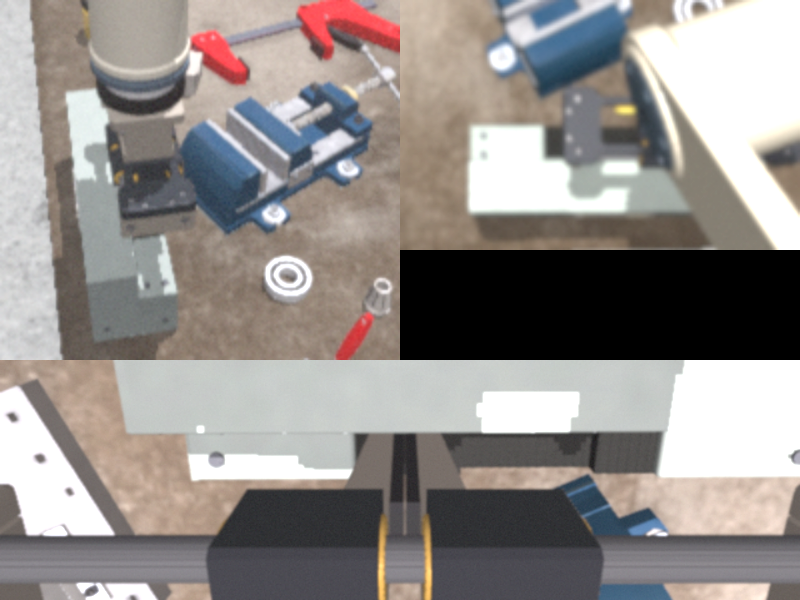

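```bash
python3 -m inch '[[[0,0,0.0005],[0,0,0],-1],[[0,0,0.0005],[0,0,0],-1],[[0,0,0.0005],[0,0,0],-1],[[0,0,0.0005],[0,0,0],-1],[[0,0,0],[0,0,0],-1],[[0,0,0],[0,0,0],-1],[[0,0,0],[0,0,0],-1],[[0,0,0],[0,0,0],-1],[[0,0,0],[0,0,0],-1],[[0,0,0],[0,0,0],-1]]'
```

```text
t: 19.03
tcp_pos: [0.5087, 0.1733, 0.0227]
ee_rot: [0.01, 1.0, 0.0, 0.0]
force: [-7.1, -2.7, 23.0]
gripper_width: 0.007
grasp_force: 11.3
```

Contact at TCP z≈.0229, so the shut fingertips sit 39 mm short of the TCP, as the wrist view suggested. I'll ease off to a light touch and sweep to +y.

```bash
python3 -m inch '[[[0,0,-0.0013],[0,0,0],-1],[[0,0,0],[0,0,0],-1],[[0,0.005,0],[0,0,0],-1],[[0,0.005,0],[0,0,0],-1],[[0,0.005,0],[0,0,0],-1],[[0,0.005,0],[0,0,0],-1],[[0,0.005,0],[0,0,0],-1],[[0,0,0],[0,0,0],-1],[[0,0,0],[0,0,0],-1],[[0,0,0],[0,0,0],-1]]'
python3 -m inch '[[[0,0.005,0],[0,0,0],-1],[[0,0.005,0],[0,0,0],-1],[[0,0.005,0],[0,0,0],-1],[[0,0.005,0],[0,0,0],-1],[[0,0.0045,0],[0,0,0],-1],[[0,0,0],[0,0,0],-1],[[0,0,0],[0,0,0],-1],[[0,0,0],[0,0,0],-1],[[0,0,0],[0,0,0],-1],[[0,0,0],[0,0,0],-1]]'
```

```text
t: 19.87
tcp_pos: [0.5095, 0.1983, 0.0228]
ee_rot: [0.01, 1.0, -0.0, 0.0]
force: [-1.5, -1.2, 9.2]
gripper_width: 0.005
grasp_force: 4.1
t: 20.7
tcp_pos: [0.5095, 0.2225, 0.0222]
ee_rot: [0.01, 1.0, -0.0, -0.0]
force: [0.4, 0.5, 0.4]
gripper_width: 0.007
grasp_force: 0.0
```

The force vanished, so the tip is over the notch, as expected. Now I'll press down in stages.

```bash
python3 -m inch '[[[0,0,0.001],[0,0,0],-1],[[0,0,0.001],[0,0,0],-1],[[0,0,0.001],[0,0,0],-1],[[0,0,0.001],[0,0,0],-1],[[0,0,0.001],[0,0,0],-1],[[0,0,0.001],[0,0,0],-1],[[0,0,0.001],[0,0,0],-1],[[0,0,0.001],[0,0,0],-1],[[0,0,0],[0,0,0],-1],[[0,0,0],[0,0,0],-1]]'
```

```text
t: 21.53
tcp_pos: [0.5096, 0.2227, 0.0143]
ee_rot: [0.01, 1.0, -0.0, 0.0]
force: [-0.4, -1.6, 2.5]
gripper_width: 0.005
grasp_force: 1.6
```

Spring contact at about 2.5 N means the tip is on the catch. I'll press further.

```bash
python3 -m inch '[[[0,0,0.0005],[0,0,0],-1],[[0,0,0.0005],[0,0,0],-1],[[0,0,0.0005],[0,0,0],-1],[[0,0,0.0005],[0,0,0],-1],[[0,0,0.0005],[0,0,0],-1],[[0,0,0.0005],[0,0,0],-1],[[0,0,0],[0,0,0],-1],[[0,0,0],[0,0,0],-1],[[0,0,0],[0,0,0],-1],[[0,0,0],[0,0,0],-1]]'
python3 - <<'E'
from workcell import manip
import cv2,numpy as np
t=manip.capture("top"); cv2.imwrite("pics/t6.png",t[:,:,::-1]); o=cv2.imread("pics/top0.png")[:,:,::-1]
for c in(330,345,360):print(o[246:275:2,c].mean(1).astype(int).tolist(),t[246:275:2,c].mean(1).astype(int).tolist())
E
```

```text
t: 22.37
tcp_pos: [0.5096, 0.2227, 0.0113]
ee_rot: [0.01, 1.0, -0.0, 0.0]
force: [0.4, -1.3, 3.7]
gripper_width: 0.006
grasp_force: 2.0
[189, 190, 188, 186, 149, 70, 59, 59, 59, 58, 70, 81, 90, 129, 131] [175, 176, 175, 173, 162, 165, 176, 175, 171, 167, 176, 211, 218, 165, 120]
[185, 186, 186, 186, 148, 68, 61, 60, 62, 64, 86, 91, 91, 132, 142] [124, 164, 173, 172, 161, 167, 180, 207, 222, 224, 224, 223, 218, 161, 130]
[186, 187, 186, 187, 158, 86, 66, 67, 63, 65, 81, 83, 117, 143, 141] [152, 114, 109, 112, 139, 164, 171, 154, 142, 149, 135, 171, 190, 150, 127]
```

The drawer has sprung out: the top view shows bright rows 255–271 in front of the case. Retract straight up.

```bash
python3 -m inch '[[[0,0,-0.005],[0,0,0],-1],[[0,0,-0.01],[0,0,0],-1],[[0,0,-0.02],[0,0,0],-1],[[0,0,-0.02],[0,0,0],-1],[[0,0,-0.02],[0,0,0],-1],[[0,0,-0.02],[0,0,0],-1],[[0,0,-0.02],[0,0,0],-1],[[0,0,-0.02],[0,0,0],-1],[[0,0,0],[0,0,0],-1],[[0,0,0],[0,0,0],-1]]'
python3 -m inch '[[[0,0,0],[0,0,0],-1],[[0,0,0],[0,0,0],-1],[[0,0,0],[0,0,0],-1],[[0,0,0],[0,0,0],-1],[[0,0,0],[0,0,0],-1],[[0,0,0],[0,0,0],-1],[[0,0,0],[0,0,0],-1],[[0,0,0],[0,0,0],-1],[[0,0,0],[0,0,0],-1],[[0,0,0],[0,0,0],-1]]'
python3 - <<'E'
from h import *
import cv2
t=manip.capture("top");o=cv2.imread("pics/top0.png")[:,:,::-1]
for c in(335,345):
    g=t[246:280,c].mean(1).astype(int);print(g.tolist())
for v in(270,271,272,273):print(v,ray("top",345,v,.08).round(3))
d=lambda a,b:[int(np.abs(t[y0:y1,x0:x1].astype(int)-o[y0:y1,x0:x1]).mean()) for (x0,y0,x1,y1) in((398,162,422,186),(198,216,228,244),(258,176,288,204))]
print("bystander diffs",d(0,0))
E
```

```text
t: 23.25
tcp_pos: [0.5101, 0.2231, 0.1476]
ee_rot: [0.01, 1.0, 0.001, 0.001]
force: [-0.6, -0.1, 0.0]
gripper_width: 0.004
grasp_force: 0.0
t: 24.08
tcp_pos: [0.5096, 0.2227, 0.1463]
ee_rot: [0.01, 1.0, 0.0, 0.0]
force: [-0.2, -0.0, -0.2]
gripper_width: 0.009
grasp_force: 0.0
[174, 173, 172, 172, 172, 173, 172, 169, 160, 157, 158, 146, 131, 137, 162, 180, 196, 212, 213, 201, 188, 168, 133, 132, 165, 176, 156, 132, 125, 127, 128, 128, 126, 125]
[107, 107, 107, 107, 108, 108, 108, 111, 125, 148, 164, 171, 177, 181, 182, 182, 183, 183, 185, 189, 201, 215, 220, 221, 218, 196, 159, 133, 129, 131, 131, 130, 126, 129]
270 [0.412 0.285 0.08 ]
271 [0.41  0.285 0.08 ]
272 [0.408 0.285 0.08 ]
273 [0.406 0.285 0.08 ]
bystander diffs [86, 6, 11]
```

```bash
python3 -c "
from workcell import manip
print(manip.job_done())"
```

```text
the job is handed in; nothing more can be done
None
```

I handed the job in: pressing the catch released the drawer, and the top camera puts it roughly 36–40 mm out, with the hand lifted clear. The jar and V-block look unmoved; the arm hid the bearing in the last picture, but nothing went near it.

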